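# Re-seat the dispenser's turning hub on its drive and bolt it down

## Task

The yellow turning hub on the sloping panel of the grey cap dispenser has ridden up off its drive tongue, which is hidden beneath it. Turn the hub, pressing it in, until its slot finds the tongue and the hub drops fully home, then slide the red-knobbed bolt all the way over the hub's rim and let go. Do not shove the bins, bottle and other things on the bench about.

Things in the scene. Friction and masses are not known exactly. Their poses are not given: they have to be found in the camera images.
- dispenser: Grey cap dispenser fixed to the bench; its sloping panel leans 32 degrees from level and faces away from the robot and to the robot's right. Origin on the bench under the panel's centre, x to the panel's high side. Under the hub, out of sight, stands a drive tongue 64 mm long, 10 mm wide, at an unknown angle, at the start 25 degrees or more off the bar's line, stiff to turn (0.8 N m).
- hub_grip (a point): Yellow hub: round plate 100 mm across, 18 mm thick, with a grip bar on it 60 mm long, 20 wide, 40 high (black line on top). Point: on the hub's axis inside the bar, 14 mm under its top, 26 mm above the plate. x along the bar, z along the axis, out of the panel (32 degrees from vertical). Captive on its axis.
- hub (a joint): The hub's turn, rad, growing anticlockwise seen from outside; endless in effect, drag 0.06 N m. At 0 the bar points up the slope. A slot 14 mm wide runs right across the hub's underside, parallel to the bar, so it fits the tongue either way round (every half turn), within about 3.5 degrees. Near the edge of that it may bind part-way in; a wiggle of a few degrees frees it.
- hub_seat (a joint): How far the hub has gone in along its axis, m: 0 at the start, riding on the tongue; 0.011 fully home. Stiff: it does not drop by its own weight or spring back; a push of about 5 N along the axis moves it once slot and tongue line up. Otherwise it stays up on the tongue under a firm push. The panel's centre is 100 mm above the bench; a collar 113 mm across, 12 mm high, rings the hub's foot.
- bolt_knob (a point): Red knob of the locking bolt, 20 mm across, 34 mm high, on a flat steel bar 24 mm wide, 80 mm long, beside the hub on the same panel. Point: on the knob's axis, 11.5 mm under its top, 22 mm above the bar. z out of the panel, y towards the hub (the way it slides shut), x up the slope. Starts 100 mm from the hub's axis, the bar's end 12 mm clear of the rim.
- bolt (a joint): How far the bolt has slid towards the hub, m: 0 open (start), 0.024 fully shut, against its stop, its end 12 mm over the hub's rim. About 3 N moves it and it stays put. Until the hub is home the rim stands in its way.
- blue_bin: Bystander: open blue plastic bin of white caps, 200 x 280 x 90 mm; origin under its centre.
- yellow_bin: Bystander: yellow plastic bin, 230 x 160 x 110 mm; origin under its centre.
- spray_bottle: Bystander: small bottle with white cap, 44 mm across, 140 mm high, standing beside the dispenser; origin under its centre.
- tape_roll: Bystander: tape roll lying flat, 96 mm across, 45 mm high, beside the dispenser; origin under its centre.
- small_carton: Bystander: closed cardboard box, 120 x 160 x 70 mm; origin under its centre.
- screwdriver: Bystander: screwdriver lying flat on the bench; origin under its middle.

How it is judged:
By the outcome, as a careful person would: the job done as asked, in the order asked, and still so for the second after the job is handed in, with the robot touching nothing.
It also fails if it takes over 67 s, if anything falls off the work surface, if the arm or the gripper's body presses on something with over 40 N, if the wrist force passes 120 N, or if a joint passes its speed limit or range.

## Robot

A 6-joint arm with a two-finger parallel gripper is mounted at the origin on the work surface. World frame = base frame: x ahead of the robot, y to its left, z up, the work surface at z = 0. Lengths are in mm, angles in rad, forces in N, time in s.
With the tool pointing down it reaches from about 300 to 775 mm from the base axis. Payload 14.6 kg.
Tool frame: the origin (TCP) lies on the centre line of the jaws, within the pads' length; the fingertips stand 8 mm ahead of it and the grasp point (between the pads) lies 11 mm behind it; z points along the fingers, y is the line along which they close (so a half turn about z gives the same grasp; the last joint's range is limited). The gripper opens to 94 mm and grips with 3 to 60 N. Pads are 16 mm wide; open, the fingers measure 119 mm over their backs; the gripper's body (75 mm by 177 mm) begins 78 mm behind the grasp point.
Start: joints at [-1.36, 0.3, 1.521, -0, 1.321, -0.067], TCP at [150.826, -528.905, 213.446] pointing down, gripper open.
Joint ranges: [-3.03, 3.03], [-0.79, 2.21], [0.23, 2.52], [-1.04, 4.18], [0, 3.07], [-2.55, 2.55]. Speed limits (rad/s): [2.22, 2.22, 2.57, 3.14, 3.14, 3.14].

## Interface

Orientations are given as [roll, pitch, yaw] about the fixed x, y, z axes, in that order (R = Rz(yaw) Ry(pitch) Rx(roll)).
In Python, from cell import manip gives the robot as it stands.
- The arm moves only by the tool jog_arm, never from a script. Its argument "rows" is one flat list of numbers, 7 for each row, row after row: the shift along the world's x, y, z in cm, then the turn, a rotation vector about the world's x, y, z in rad, then the closure, from 0 (fully open) to 1 (shut). In form: [dx, dy, dz, rx, ry, rz, fingers, dx, dy, dz, rx, ry, rz, fingers, ...]. A call has 1 to 20 rows; each row shifts and turns the commanded pose from where the row before left it; what a row does not reach is not made up. A row lasts 1/12 s, in which the tool goes at most 41.7 mm and 7.16 degrees, less where a joint would pass 70% of its speed; a pose out of reach is approached as far as the arm can. A call with a gripper value outside its range is refused whole. The fingers move at their own pace and stop on an object; "newtons" is the grip in N (left out, the last holds). Time passes only in rows, so rows that do not move let the fingers close. It gives the time, the measured TCP pose, the force, the opening and the grip force at its end, in the units of the state.
- manip.read_state(): the state, without advancing time (a new reading comes with each control period).
- manip.camera(name): name is "scene" or "top" or "wrist"; returns (picture, depth): 420x560x3 uint8, blue, green, red; 420x560 float32, mm along the optical axis (not along the pixel's ray), 0 where there is no reading.
- manip.camera_model(name): a dict with "K" (3x3 intrinsics, pixels), "R" (3x3) and "t" (3): a world point X has camera coordinates R X + t. Camera axes: x right, y down, z forward; pixel columns grow to the right and rows downward; lengths in mm; the calibration is good to about 2 mm. A picture is of the moment at which its call begins: read the wrist's pose just before it. camera_model takes no time and is no camera call; for the wrist camera it gives the pose at the moment of the call.
- manip.sign_off(): hands the job in; it is judged then, once.
The state is a dict: "clock": time; "joints": joint angles; "qd": joint speeds; "effort": joint torques, N m; "eef_pos": TCP position; "eef_rot": TCP orientation; "wrist_force": force on the tool from outside, world axes, zero at the start; "moment": the same for the moment, N m; "finger_gap": finger opening in mm; "finger_force": force on a finger pad.
Only numpy, scipy, OpenCV 4.12 (cv2) and the standard library are available. Lean on these libraries where they do the work, as an engineer would, in place of code of your own. Each camera call takes 0.05 s, during which the arm holds its last target. There are 200 camera calls.

## Working session

There is one attempt and no reset: what is moved stays moved. The work goes in short steps, Python scripts to look and compute and a tool call to move; the robot and the scene stay as the last step left them, time stands still between calls to the robot, and variables do not carry over. Pictures are saved under pics/ and viewed, at most 10 in all, crops included, and the job is handed in when it is done.

Besides the shell and the picture viewer there is one more tool, called after ">>>" in YAML: its name, and indented under it one key for each argument. jog_arm: Moves the arm, as the interface text tells. Its arguments: {"type":"object","properties":{"rows":{"type":"array"},"newtons":{"type":"number"}},"required":["rows"]}

```bash
mkdir -p pics; ls
python3 - <<'E'
from cell import manip
import cv2,numpy as np
for n in("scene","top"):
    p,d=manip.camera(n); cv2.imwrite(f"pics/{n}0.png",p); np.save(f"pics/{n}0.npy",d)
    m=manip.camera_model(n); np.savez(f"pics/{n}m.npz",**{k:np.array(m[k]) for k in("K","R","t")})
print(manip.read_state())
E
```

```text
pics
{'clock': 0.1, 'joints': array([-1.35962115e+00,  3.00426436e-01,  1.52148975e+00, -1.97156805e-05,
        1.32068228e+00, -6.65832677e-02]), 'qd': array([ 0.00086124,  0.00161485, -0.00018968,  0.00024332, -0.00087576,
       -0.00110467]), 'effort': array([ 1.73706288e-03, -5.32647014e+01, -3.53284407e+01,  7.09739747e-02,
        2.35082069e-02, -4.96342091e-05]), 'eef_pos': array([ 150.76713619, -528.71221033,  212.94945418]), 'eef_rot': array([-3.14058780e+00, -4.78657413e-05,  2.77763314e-01]), 'wrist_force': array([0.44720873, 0.24587236, 0.39572852]), 'moment': array([ 0.00630969, -0.02736495,  0.01817057]), 'finger_force': 0.0, 'finger_gap': 93.8503216131556}
```

View pics/scene0.png

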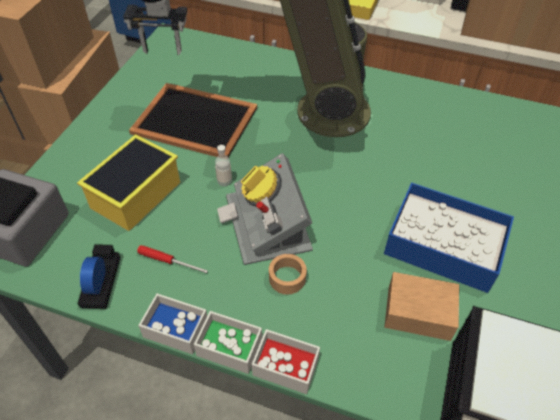

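View pics/top0.png

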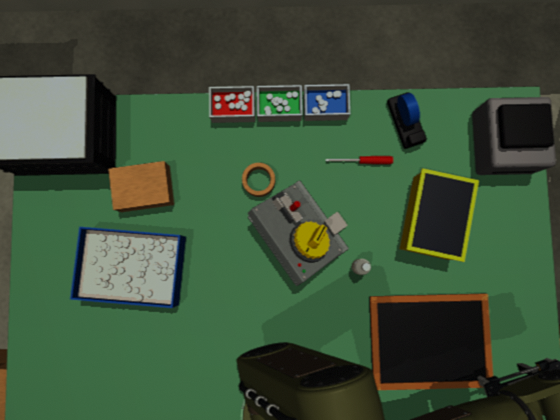

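The scene view shows the dispenser mid-bench, with the yellow hub near (260,183) and the red knob near (262,207). In the top view (x up, y left) the hub is near (312,240), the knob near (294,205) and the bottle near (362,267). Next I'll measure in an enlarged crop with depth.

```bash
cat > h.py <<'E'
import numpy as np,cv2
def load(n):
    m=np.load(f"pics/{n}m.npz"); return cv2.imread(f"pics/{n}0.png"),np.load(f"pics/{n}0.npy"),m
def cloud(d,m):
    v,u=np.mgrid[:d.shape[0],:d.shape[1]]
    c=np.stack([u*d,v*d,d],-1)@np.linalg.inv(m["K"]).T
    return (c-m["t"])@m["R"]
def fitplane(P):
    c=P.mean(0);n=np.linalg.svd(P-c,full_matrices=False)[2][2];return c,n*np.sign(n[2])
E
python3 - <<'E'
from h import *
p,d,m=load("top"); P=cloud(d,m)
c=p[175:295,240:380]; cv2.imwrite("pics/crop1.png",cv2.resize(c,None,fx=5,fy=5,interpolation=cv2.INTER_CUBIC))
hsv=cv2.cvtColor(p,cv2.COLOR_BGR2HSV)
def mask(lo,hi,r):
    k=cv2.inRange(hsv,lo,hi)>0; z=np.zeros_like(k); z[r[1]:r[3],r[0]:r[2]]=1; return k&z&(d>0)
y=mask((20,120,60),(35,255,255),(285,210,340,265)); r=mask((0,150,60),(8,255,255),(285,195,305,215))|mask((172,150,60),(180,255,255),(285,195,305,215))
for nm,k in(("yel",y),("red",r)):
    Q=P[k]; print(nm,k.sum(),Q.mean(0).round(1),Q.min(0).round(1),Q.max(0).round(1))
g=np.zeros(d.shape,bool); g[185:285,250:345]=1; g&=(hsv[...,1]<60)&(P[...,2]>50)
Q=P[g]
# ransac plane
rng=np.random.default_rng(0);best=None;bs=0
for _ in range(500):
    a=Q[rng.choice(len(Q),3,0)]; n=np.cross(a[1]-a[0],a[2]-a[0]); L=np.linalg.norm(n)
    if L<100: continue
    n/=L; i=abs((Q-a[0])@n)<2
    if i.sum()>bs: bs=i.sum();best=i
c0,n=fitplane(Q[best]); print("plane",bs,c0.round(1),n.round(3),np.degrees(np.arccos(n[2])), np.degrees(np.arctan2(n[1],n[0])))
Y=P[y]; h=(Y-c0)@n; print(np.histogram(h,bins=np.arange(-4,80,4)))
R=P[r]; h=(R-c0)@n; print(np.histogram(h,bins=np.arange(-4,60,4)))
for u,v in((362,267),(259,180),(312,240)): print(u,v,P[v,u].round(1))
E
```

```text
yel 1078 [494.5 -79.  137.7] [ 444.8 -132.9   11.3] [549.1 -31.8 180.3]
red 65 [585.4 -35.4 152.4] [574.3 -47.4 135.4] [596.6 -23.2 163.4]
plane 1567 [519.3 -31.9 109.8] [ 0.298 -0.443  0.846] 32.22659344857604 -56.07870539567351
(array([ 13,  26,   2,   7,   9,  21,  32,  38, 254, 395,  54,  15,   8,
        14,  15,  11,  10,  15,  51,  76]), array([-4,  0,  4,  8, 12, 16, 20, 24, 28, 32, 36, 40, 44, 48, 52, 56, 60,
       64, 68, 72, 76]))
(array([0, 0, 0, 0, 0, 0, 0, 0, 0, 0, 4, 6, 4, 4, 7]), array([-4,  0,  4,  8, 12, 16, 20, 24, 28, 32, 36, 40, 44, 48, 52, 56]))
362 267 [ 417.8 -211.9  130.3]
259 180 [6.821e+02 6.500e+01 3.000e-01]
312 240 [491.5 -78.1 167.5]
```

View pics/crop1.png

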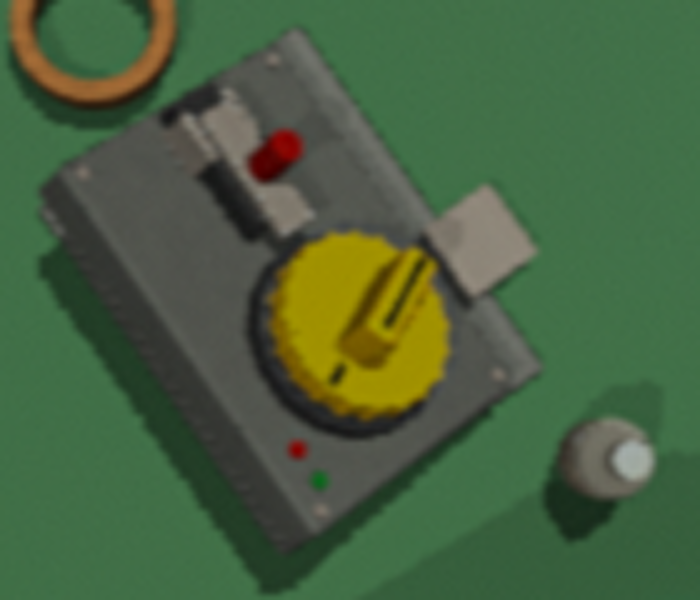

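The crop shows the bar's black line from about (423,262) to (388,325), and the knob top near (285,147). The panel fit gives 32.2° of lean, which matches the 32° given. Next I'll compute the frames and the wrist angle options.

```bash
cat >> h.py <<'E'
from scipy.spatial.transform import Rotation as Ro
E
python3 - <<'E'
from h import *
from scipy.optimize import least_squares
p,d,m=load("top"); P=cloud(d,m)
c0=np.array([519.3,-31.9,109.8]); az=np.radians(-56.1); t=np.radians(32)
n=np.array([np.sin(t)*np.cos(az),np.sin(t)*np.sin(az),np.cos(t)])
X=np.array([-np.cos(t)*np.cos(az),-np.cos(t)*np.sin(az),np.sin(t)]); Y=np.cross(n,X)
print("n",n.round(4),"X",X.round(4),"Y",Y.round(4))
Ki=np.linalg.inv(m["K"]); C=-m["R"].T@m["t"]
def ray(u,v,h):
    r=m["R"].T@(Ki@[u,v,1]); return C+r*((c0+h*n-C)@n)/(r@n)
hsv=cv2.cvtColor(p,cv2.COLOR_BGR2HSV)
k=cv2.inRange(hsv,(20,120,60),(35,255,255))>0; z=np.zeros_like(k); z[210:265,285:340]=1; k&=z
Q=P[k]; h=(Q-c0)@n
pl=Q[(h>29)&(h<37)]; hp=np.median((pl-c0)@n)
xy=np.c_[(pl-c0)@X,(pl-c0)@Y]; (cx,cy),rad=cv2.minEnclosingCircle(xy.astype(np.float32)); print("plate",hp,cx,cy,rad)
hub=c0+cx*X+cy*Y+hp*n; print("hub plate centre",hub.round(1))
g=np.zeros(d.shape,bool); g[215:255,300:340]=1
Qa=P[g&((P-c0)@n>60)]; ha=(Qa-c0)@n; ht=np.percentile(ha,60); bt=Qa[abs(ha-ht)<3]; b2=np.c_[(bt-c0)@X,(bt-c0)@Y]
print("bar",len(bt),np.median((bt-c0)@n),cv2.minAreaRect(b2.astype(np.float32)))
e=[ray(240+u/5,175+v/5,hp+40) for u,v in((423,262),(388,325))]; v=e[0]-e[1]; print("line",np.linalg.norm(v),np.degrees(np.arctan2(v@Y,v@X))%180,(np.mean(e,0)-c0)@np.c_[X,Y])
mk=ray(240+338/5,175+374/5,hp); print("mark ang",np.degrees(np.arctan2((mk-hub)@Y,(mk-hub)@X)))
r=np.zeros(d.shape,bool); r[195:215,285:305]=1
r&=((hsv[...,0]<8)|(hsv[...,0]>172))&(hsv[...,1]>150); R=P[r]; hr=(R-c0)@n; tp=R[hr>hr.max()-4]; 
print("knob top",hr.max(),((R-c0)@X).min(),((R-c0)@X).max(),((tp-c0)@X).mean(),((tp-c0)@Y).mean(),len(tp), ((R-c0)@Y).min(),((R-c0)@Y).max())
k2=ray(240+287/5,175+147/5,56); print("knob by pixel",(k2-c0)@X,(k2-c0)@Y)
E
```

```text
n [ 0.2956 -0.4398  0.848 ] X [-0.473   0.7039  0.5299] Y [-0.83   -0.5577  0.    ]
plate 32.74017960262573 -15.983368873596191 49.17481994628906 53.8143310546875
hub plate centre [495.7 -85.  129.1]
bar 98 73.28227627943494 ((-14.390640258789062, 47.456764221191406), (58.5352783203125, 19.204296112060547), 20.88176918029785)
line 46.12611868173638 20.726708785386506 [-16.41410306  49.10870518]
mark ang 20.75418507514065
knob top 1081.5240938185705 -23.95570182277479 761.7604938788127 761.7604938788127 52.459551575159594 1 -61.28927558590081 52.4595515751596
knob by pixel -21.526874427122177 -51.180731748333045
```

```bash
cat >> h.py <<'E'
c0=np.array([519.3,-31.9,109.8])
n=np.array([.2956,-.4398,.848]); X=np.array([-.473,.7039,.5299]); Y=np.cross(n,X)
hub0=c0-15.5*X+48.6*Y+32.8*n
def tool(ang):  # tool x at angle (deg) from X, z into panel
    b=np.cos(np.radians(ang))*X+np.sin(np.radians(ang))*Y; z=-n
    return np.c_[b,np.cross(z,b),z]
E
python3 - <<'E'
from h import *
p,d,m=load("top");P=cloud(d,m)
hsv=cv2.cvtColor(p,cv2.COLOR_BGR2HSV); r=np.zeros(d.shape,bool); r[195:215,285:305]=1
r&=((hsv[...,0]<8)|(hsv[...,0]>172))&(hsv[...,1]>150); hr=(P-c0)@n; r&=hr<100
H=np.percentile(hr[r],95); tp=P[r&(hr>H-3)]; print("knob",hr[r].max(),H,((tp-c0)@X).mean(),((tp-c0)@Y).mean(),len(tp))
Ki=np.linalg.inv(m["K"]); C=-m["R"].T@m["t"]; ra=m["R"].T@(Ki@[240+287/5,175+147/5,1]); q=C+ra*((c0+62*n-C)@n)/(ra@n); print((q-c0)@X,(q-c0)@Y)
R0=Ro.from_euler('xyz',[-3.1406,0,.2778]).as_matrix()
for nm,pt in(("hub",hub0+15*n),("knob",c0-15.5*X-51*Y+50*n)):
  print(nm,pt.round(1))
  for ang in ((20.8,200.8) if nm=="hub" else (90,-90)):
    T=tool(ang)
    q1=np.arctan2(pt[1]-250*.44,pt[0]+250*.3)
    for a in(1.5,1.9,2.3):
      M=(Ro.from_euler('Y',-a)*Ro.from_euler('Z',-q1)).as_matrix()@T@Ro.from_euler('Z',-90,degrees=True).as_matrix()
      print(ang,a,round(q1,2),Ro.from_matrix(M).as_euler('ZYZ').round(2))
    print("rotvec from start",Ro.from_matrix(T@R0.T).as_rotvec().round(4))
E
```

```text
knob 70.21639150211656 66.83536084440092 -14.588467275645089 -53.30414439854502 23
-16.949976140000935 -50.56916782351851
hub [500.4 -90.9 142.1]
20.8 1.5 -0.34 [ 0.37  2.07 -1.18]
20.8 1.9 -0.34 [ 0.33  1.7  -1.32]
20.8 2.3 -0.34 [ 0.33  1.32 -1.45]
rotvec from start [ 0.5964 -0.3524  2.1769]
200.8 1.5 -0.34 [0.37 2.07 1.96]
200.8 1.9 -0.34 [0.33 1.7  1.82]
200.8 2.3 -0.34 [0.33 1.32 1.69]
rotvec from start [ 0.2918  0.4975 -0.8697]
knob [583.7 -36.4 144. ]
90 1.5 -0.22 [ 0.42  2.03 -2.27]
90 1.9 -0.22 [ 0.38  1.66 -2.43]
90 2.3 -0.22 [ 0.39  1.29 -2.58]
rotvec from start [-0.3341  0.7194 -2.727 ]
-90 1.5 -0.22 [0.42 2.03 0.87]
-90 1.9 -0.22 [0.38 1.66 0.71]
-90 2.3 -0.22 [0.39 1.29 0.56]
rotvec from start [0.5077 0.2358 0.3057]
```

>>> jog_arm:
  rows: [2.33,2.52,2,0.0182,0.0311,-0.0544,0,2.33,2.52,2,0.0182,0.0311,-0.0544,0,2.33,2.52,2,0.0182,0.0311,-0.0544,0,2.33,2.52,2,0.0182,0.0311,-0.0544,0,2.33,2.52,0,0.0182,0.0311,-0.0544,0,2.33,2.52,0,0.0182,0.0311,-0.0544,0,2.33,2.52,0,0.0182,0.0311,-0.0544,0,2.33,2.52,0,0.0182,0.0311,-0.0544,0,2.33,2.52,0,0.0182,0.0311,-0.0544,0,2.33,2.52,0,0.0182,0.0311,-0.0544,0,2.33,2.52,0,0.0182,0.0311,-0.0544,0,2.33,2.52,0,0.0182,0.0311,-0.0544,0,2.33,2.52,-2,0.0182,0.0311,-0.0544,0,2.33,2.52,-2,0.0182,0.0311,-0.0544,0,2.33,2.52,-2,0.0182,0.0311,-0.0544,0,2.33,2.52,-2,0.0182,0.0311,-0.0544,0,0,0,0,0,0,0,0,0,0,0,0,0,0,0]
  newtons: 50

```text
clock: 1.6
eef_pos: [523.6, -124.7, 211.7]
eef_rot: [-2.926, 0.522, -0.557]
wrist_force: [-0.1, -1.0, 0.6]
finger_gap: 94.2
finger_force: 0.0
```

```bash
cat >> h.py <<'E'
def report(pos,ang,s):
    T=tool(ang); R=Ro.from_euler('xyz',s["eef_rot"]).as_matrix()
    print("clock",s["clock"],"d cm",((pos-s["eef_pos"])/10).round(2),"rot",Ro.from_matrix(T@R.T).as_rotvec().round(4),"q",s["joints"].round(2),"F_n",(s["wrist_force"]@n).round(1),s["wrist_force"].round(1),"gap",s["finger_gap"].round(1),"ff",s["finger_force"])
E
python3 - <<'E'
from h import *
from cell import manip
s=manip.read_state(); report(hub0+95*n,200.8,s)
p,d=manip.camera("wrist"); cv2.imwrite("pics/w0.png",p); np.save("pics/w00.npy",d); m=manip.camera_model("wrist"); np.savez("pics/wm.npz",**{k:np.array(m[k]) for k in("K","R","t")})
E
```

```text
Traceback (most recent call last):
  File "h.py", line 19, in report
    print("clock",s["clock"],"d cm",((pos-s["eef_pos"])/10).round(2),"rot",Ro.from_matrix(T@R.T).as_rotvec().round(4),"q",s["joints"].round(2),"F_n",(s["wrist_force"]@n).round(1),s["wrist_force"].round(1),"gap",s["finger_gap"].round(1),"ff",s["finger_force"])
                                                                                                                                                                                                                   ^^^^^^^^^^^^^^^^^^^^^
AttributeError: 'float' object has no attribute 'round'
```

```bash
sed -i 's/s\["finger_gap"\].round(1)/round(s["finger_gap"],1)/' h.py
python3 - <<'E'
from h import *
from cell import manip
s=manip.read_state(); report(hub0+95*n,200.8,s)
m=manip.camera_model("wrist"); np.savez("pics/wm.npz",**{k:np.array(m[k]) for k in("K","R","t")})
p,d=manip.camera("wrist"); cv2.imwrite("pics/w0.png",p); np.save("pics/w0.npy",d)
P=cloud(d,dict(np.load("pics/wm.npz"))); h=(P-c0)@n
hsv=cv2.cvtColor(p,cv2.COLOR_BGR2HSV); k=(cv2.inRange(hsv,(20,120,60),(35,255,255))>0)&(d>0)
for lo,hi in((28,38),(68,80)):
    Q=P[k&(h>lo)&(h<hi)]; x=np.c_[(Q-c0)@X,(Q-c0)@Y].astype(np.float32)
    if len(x)>20: print(lo,len(x),np.median((Q-c0)@n),cv2.minAreaRect(x),cv2.minEnclosingCircle(x))
E
```

```text
clock 1.6 d cm [ 0.05 -0.14 -0.17] rot [-0.0001 -0.004  -0.0022] q [-0.44  0.55  1.26  0.28  1.81  1.75] F_n 0.9 [-0.1 -1.   0.6] gap 94.2 ff 0.0
28 6912 32.7552637672226 ((-15.772645950317383, 48.12568664550781), (102.05253601074219, 101.8912124633789), 29.334747314453125) ((-15.89916706085205, 48.28485870361328), 51.873287200927734)
68 1511 72.42809460648687 ((-16.1553955078125, 47.77305603027344), (58.50324249267578, 19.515460968017578), 21.43276596069336) ((-16.155384063720703, 47.966426849365234), 29.999685287475586)
```

View pics/w0.png

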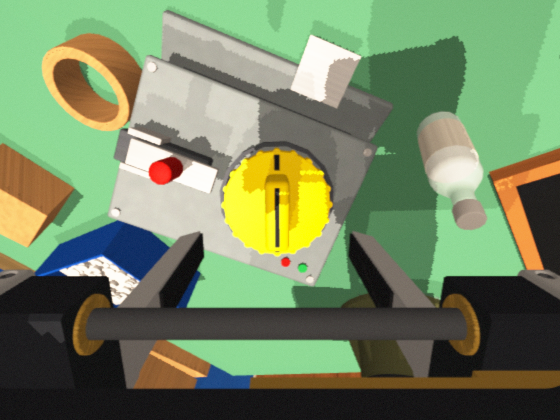

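The wrist view shows the bar at about (277,215) in line with the jaws, the knob at (165,170) and the bottle well clear. The hub centre agrees with the top view within 0.5 mm. Next I'll descend and grip.

>>> jog_arm:
  rows: [-0.385,0.578,-1.19,0.0025,-0.0078,0.0052,0,-0.385,0.578,-1.19,0,0,0,0,-0.385,0.578,-1.19,0,0,0,0,-0.385,0.578,-1.19,0,0,0,0,-0.385,0.578,-1.19,0,0,0,0,-0.385,0.578,-1.19,0,0,0,0,0,0,0,0,0,0,0,0,0,0,0,0,0,1,0,0,0,0,0,0,1,0,0,0,0,0,0,1,0,0,0,0,0,0,1,0,0,0,0,0,0,1,0,0,0,0,0,0,1,0,0,0,0,0,0,1]
  newtons: 55

```text
clock: 2.82
eef_pos: [500.6, -91.1, 142.1]
eef_rot: [-2.918, 0.513, -0.55]
wrist_force: [0.2, -0.2, -0.3]
finger_gap: 50.8
finger_force: 0.0
```

```bash
sed -i 's/^hub0=.*/hub0=c0-15.9*X+48.1*Y+32.75*n/' h.py
python3 - <<'E'
from h import *
from cell import manip
report(hub0+13*n,201.3,manip.read_state())
E
```

```text
clock 2.8167 d cm [-0.02  0.1  -0.2 ] rot [0.0014 0.0032 0.0022] q [-0.4   0.54  1.44  0.29  1.63  1.72] F_n -0.1 [ 0.2 -0.2 -0.3] gap 50.8 ff 0.0
```

>>> jog_arm:
  rows: [-0.02,0.1,-0.2,0,0,0,1,0,0,0,0,0,0,1,0,0,0,0,0,0,1,0,0,0,0,0,0,1,0,0,0,0,0,0,1,0,0,0,0,0,0,1,0,0,0,0,0,0,1,0,0,0,0,0,0,1]

```text
clock: 3.48
eef_pos: [500.3, -90.0, 140.0]
eef_rot: [-2.918, 0.513, -0.55]
wrist_force: [-0.3, -0.7, -1.0]
finger_gap: 19.5
finger_force: 55.0
```

Run:
```python
from h import *
from cell import manip
report(hub0+13*n,201.3,manip.read_state())
```

```text
clock 3.4833 d cm [ 0.01 -0.    0.01] rot [0.0014 0.003  0.0023] q [-0.4   0.55  1.45  0.29  1.62  1.72] F_n -0.6 [-0.3 -0.7 -1. ] gap 19.5 ff 54.99780535697937
```

>>> jog_arm:
  rows: [-0.03,0.044,-0.085,0,0,0,1,-0.03,0.044,-0.085,0,0,0,1,0,0,0,0.0103,-0.01535,0.0296,1,0,0,0,0.0103,-0.01535,0.0296,1,0,0,0,0.0103,-0.01535,0.0296,1]

```text
clock: 3.9
eef_pos: [500.2, -89.9, 139.7]
eef_rot: [-2.862, 0.484, -0.433]
wrist_force: [0.4, -6.7, 12.9]
finger_gap: 19.4
finger_force: 55.0
```

Run:
```python
from h import *
from cell import manip
s=manip.read_state();report(hub0+13*n,207.3,s);print(s["moment"]@n)
```

```text
clock 3.9 d cm [ 0.02 -0.02  0.04] rot [0.0019 0.0059 0.0014] q [-0.4   0.54  1.45  0.3   1.62  1.62] F_n 14.0 [ 0.4 -6.7 12.9] gap 19.4 ff 55.02021253108978
-0.21710696756644327
```

>>> jog_arm:
  rows: [-0.015,0.022,-0.042,0.0103,-0.01535,0.0296,1,0,0,0,0.0103,-0.01535,0.0296,1,0,0,0,0.0103,-0.01535,0.0296,1,0,0,0,0.0103,-0.01535,0.0296,1,0,0,0,0.0103,-0.01535,0.0296,1,0,0,0,0.0103,-0.01535,0.0296,1,0,0,0,0.0103,-0.01535,0.0296,1,0,0,0,0.0103,-0.01535,0.0296,1,0,0,0,0.0103,-0.01535,0.0296,1,0,0,0,0.0103,-0.01535,0.0296,1]

```text
clock: 4.73
eef_pos: [500.3, -89.9, 139.7]
eef_rot: [-2.712, 0.361, -0.075]
wrist_force: [1.4, -7.8, 16.3]
finger_gap: 19.5
finger_force: 55.0
```

```bash
cat > st.py <<'E'
from h import *
from cell import manip
import sys
s=manip.read_state();report(hub0+13*n,float(sys.argv[1]),s)
z=Ro.from_euler('xyz',s["eef_rot"]).as_matrix(); x=z[:,0]
print("moment_n",s["moment"]@n,"height above start plate",(s["eef_pos"]-hub0)@n,"ang",np.degrees(np.arctan2(x@Y,x@X))%360)
E
python3 st.py 227.3
```

```text
clock 4.7333 d cm [ 0.01 -0.02  0.04] rot [0.001  0.0066 0.002 ] q [-0.4   0.54  1.45  0.3   1.62  1.27] F_n 17.7 [ 1.4 -7.8 16.3] gap 19.5 ff 55.025015473365784
moment_n -0.2516479085088291 height above start plate 12.517582913071411 ang 227.34533785404722
```

Riding on the tongue at 18 N, as expected. I'll keep turning.

>>> jog_arm:
  rows: [0,0,0,0.0103,-0.01535,0.0296,1,0,0,0,0.0103,-0.01535,0.0296,1,0,0,0,0.0103,-0.01535,0.0296,1,0,0,0,0.0103,-0.01535,0.0296,1,0,0,0,0.0103,-0.01535,0.0296,1,0,0,0,0.0103,-0.01535,0.0296,1,0,0,0,0.0103,-0.01535,0.0296,1,0,0,0,0.0103,-0.01535,0.0296,1,0,0,0,0.0103,-0.01535,0.0296,1,0,0,0,0.0103,-0.01535,0.0296,1]

```text
clock: 5.57
eef_pos: [500.3, -89.8, 139.7]
eef_rot: [-2.62, 0.2, 0.248]
wrist_force: [1.7, -7.4, 15.5]
finger_gap: 19.6
finger_force: 55.0
```

```bash
python3 st.py 247.3
```

```text
clock 5.5667 d cm [ 0.01 -0.02  0.04] rot [-0.0001  0.006   0.0023] q [-0.4   0.54  1.45  0.3   1.62  0.92] F_n 16.9 [ 1.7 -7.4 15.5] gap 19.6 ff 55.02562701702118
moment_n -0.2389116142656932 height above start plate 12.491037831081899 ang 247.34249685494586
```

>>> jog_arm:
  rows: [0,0,0,0.0103,-0.01535,0.0296,1,0,0,0,0.0103,-0.01535,0.0296,1,0,0,0,0.0103,-0.01535,0.0296,1,0,0,0,0.0103,-0.01535,0.0296,1,0,0,0,0.0103,-0.01535,0.0296,1,0,0,0,0.0103,-0.01535,0.0296,1,0,0,0,0.0103,-0.01535,0.0296,1,0,0,0,0.0103,-0.01535,0.0296,1,0,0,0,0.0103,-0.01535,0.0296,1,0,0,0,0.0103,-0.01535,0.0296,1]

```text
clock: 6.4
eef_pos: [500.3, -89.8, 139.7]
eef_rot: [-2.585, 0.02, 0.549]
wrist_force: [1.5, -7.9, 17.1]
finger_gap: 19.7
finger_force: 55.0
```

```bash
python3 st.py 267.3
```

```text
clock 6.4 d cm [ 0.01 -0.03  0.04] rot [-0.0012  0.0052  0.0023] q [-0.4   0.54  1.45  0.3   1.62  0.57] F_n 18.4 [ 1.5 -7.9 17.1] gap 19.7 ff 55.026912689208984
moment_n -0.27986874857647287 height above start plate 12.47705993331812 ang 267.33991878983835
```

>>> jog_arm:
  rows: [0,0,0,0.0103,-0.01535,0.0296,1,0,0,0,0.0103,-0.01535,0.0296,1,0,0,0,0.0103,-0.01535,0.0296,1,0,0,0,0.0103,-0.01535,0.0296,1,0,0,0,0.0103,-0.01535,0.0296,1,0,0,0,0.0103,-0.01535,0.0296,1,0,0,0,0.0103,-0.01535,0.0296,1,0,0,0,0.0103,-0.01535,0.0296,1,0,0,0,0.0103,-0.01535,0.0296,1,0,0,0,0.0103,-0.01535,0.0296,1]

```text
clock: 7.23
eef_pos: [500.3, -89.8, 139.7]
eef_rot: [-2.606, -0.162, 0.848]
wrist_force: [-0.3, -7.6, 16.3]
finger_gap: 19.9
finger_force: 55.0
```

```bash
python3 st.py 287.3
```

```text
clock 7.2333 d cm [ 0.02 -0.03  0.04] rot [-0.0018  0.0041  0.002 ] q [-0.4   0.55  1.45  0.3   1.62  0.22] F_n 17.1 [-0.3 -7.6 16.3] gap 19.9 ff 55.02444326877594
moment_n -0.290361505104509 height above start plate 12.46411711743912 ang 287.33811855684587
```

>>> jog_arm:
  rows: [0,0,0,0.0103,-0.01535,0.0296,1,0,0,0,0.0103,-0.01535,0.0296,1,0,0,0,0.0103,-0.01535,0.0296,1,0,0,0,0.0103,-0.01535,0.0296,1,0,0,0,0.0103,-0.01535,0.0296,1,0,0,0,0.0103,-0.01535,0.0296,1,0,0,0,0.0103,-0.01535,0.0296,1,0,0,0,0.0103,-0.01535,0.0296,1,0,0,0,0.0103,-0.01535,0.0296,1,0,0,0,0.0103,-0.01535,0.0296,1]

```text
clock: 8.07
eef_pos: [499.7, -89.0, 138.3]
eef_rot: [-2.679, -0.33, 1.163]
wrist_force: [-0.1, -0.9, 3.6]
finger_gap: 19.8
finger_force: 55.5
```

```bash
python3 st.py 307.3
```

```text
clock 8.0667 d cm [ 0.07 -0.1   0.19] rot [-0.0031  0.0005  0.0019] q [-0.4   0.55  1.45  0.3   1.62 -0.13] F_n 3.4 [-0.1 -0.9  3.6] gap 19.8 ff 55.47033905982971
moment_n -0.932913614433854 height above start plate 10.72496395393557 ang 307.2723973348595
```

It has dropped 1.8 mm into the slot and the turning moment is up at the tongue's drag. I'll ease back a little and push in.

>>> jog_arm:
  rows: [-0.03,0.044,-0.085,-0.0103,0.01535,-0.0296,1,-0.03,0.044,-0.085,-0.005,0.0077,-0.0148,1,-0.045,0.066,-0.127,0,0,0,1,-0.045,0.066,-0.127,0,0,0,1,-0.045,0.066,-0.127,0,0,0,1,0,0,0,0,0,0,1]

```text
clock: 8.57
eef_pos: [497.5, -85.8, 132.1]
eef_rot: [-2.663, -0.306, 1.113]
wrist_force: [0.4, 0.4, -0.8]
finger_gap: 20.0
finger_force: 55.0
```

```bash
python3 st.py 304.3
```

```text
clock 8.5667 d cm [ 0.29 -0.42  0.81] rot [-0.0034 -0.0003  0.0021] q [-0.4   0.55  1.46  0.3   1.61 -0.08] F_n -0.7 [ 0.4  0.4 -0.8] gap 20.0 ff 54.99725103378296
moment_n -0.002945428444866823 height above start plate 3.431669433435151 ang 304.24844324030516
```

>>> jog_arm:
  rows: [-0.045,0.066,-0.127,0,0,0,1,-0.045,0.066,-0.127,0,0,0,1,-0.03,0.044,-0.085,0,0,0,1,0,0,0,0,0,0,1]

```text
clock: 8.9
eef_pos: [497.0, -85.0, 130.5]
eef_rot: [-2.666, -0.306, 1.114]
wrist_force: [1.6, -6.1, 17.2]
finger_gap: 19.8
finger_force: 55.0
```

```bash
python3 st.py 304.3
```

```text
clock 8.9 d cm [ 0.34 -0.51  0.96] rot [-0.0019  0.0022  0.0026] q [-0.4   0.55  1.47  0.3   1.6  -0.08] F_n 17.8 [ 1.6 -6.1 17.2] gap 19.8 ff 55.00468611717224
moment_n -0.06502534058581204 height above start plate 1.6025251991690235 ang 304.2637407153506
```

Drop of 10.9 mm and a firm stop: the hub is home. I'll relax, open and back off to check.

>>> jog_arm:
  rows: [0.07,-0.105,0.203,0,0,0,1,0,0,0,0,0,0,0.45,0,0,0,0,0,0,0.45,0,0,0,0,0,0,0.45,0,0,0,0,0,0,0.45,0,0,0,0,0,0,0.45,0.47,-0.7,1.36,0,0,0,0.45,0.47,-0.7,1.36,0,0,0,0.45,0.47,-0.7,1.36,0,0,0,0.45,0.47,-0.7,1.36,0,0,0,0.45,0.47,-0.7,1.36,0,0,0,0.45,0,0,0,0,0,0,0.45]

```text
clock: 9.9
eef_pos: [521.7, -121.5, 201.1]
eef_rot: [-2.667, -0.306, 1.114]
wrist_force: [-0.2, 0.4, -0.8]
finger_gap: 51.6
finger_force: 0.0
```

```bash
python3 st.py 304.3
python3 - <<'E'
from h import *
from cell import manip
m={k:np.array(v) for k,v in manip.camera_model("wrist").items() if k in "KRt"}
p,d=manip.camera("wrist"); cv2.imwrite("pics/w1.png",p)
P=cloud(d,m); h=(P-c0)@n
hsv=cv2.cvtColor(p,cv2.COLOR_BGR2HSV); k=(cv2.inRange(hsv,(20,120,60),(35,255,255))>0)&(d>0)
dist=np.hypot((P-c0)@X+15.9,(P-c0)@Y-48.1)
for lo,hi in((15,40),(55,80)):
    Q=P[k&(h>lo)&(h<hi)&(dist<55)]; x=np.c_[(Q-c0)@X,(Q-c0)@Y].astype(np.float32)
    if len(x)>20: print(lo,len(x),np.median((Q-c0)@n),cv2.minAreaRect(x))
r=((hsv[...,0]<8)|(hsv[...,0]>172))&(hsv[...,1]>150)&(d>0)&(h>30)&(h<80)&(np.hypot((P-c0)@X+15.9,(P-c0)@Y+51)<30)
H=np.percentile(h[r],95);tp=P[r&(h>H-2)];x=np.c_[(tp-c0)@X,(tp-c0)@Y].astype(np.float32);print("knob",H,len(x),cv2.minEnclosingCircle(x))
s=manip.read_state(); report(c0-15.9*X-51.5*Y+100*n,270,s)
E
```

```text
clock 9.9 d cm [-2.13  3.14 -6.09] rot [-0.0014  0.0031  0.0031] q [-0.43  0.55  1.29  0.29  1.78 -0.06] F_n -1.0 [-0.2  0.4 -0.8] gap 51.6 ff 0.0
moment_n 0.08664795068104776 height above start plate 84.77888769808017 ang 304.2536323712135
15 6907 22.153816334956648 ((-15.45553207397461, 49.113990783691406), (102.49281311035156, 102.46570587158203), 79.99998474121094)
55 1593 61.85881861541453 ((-15.21638298034668, 48.45384216308594), (19.64559555053711, 59.53099822998047), 34.74885940551758)
knob 67.10288377976379 466 ((-15.527022361755371, -50.666595458984375), 9.523111343383789)
clock 9.95 d cm [ 7.81  6.24 -1.34] rot [-0.1783  0.2655 -0.5046] q [-0.43  0.55  1.29  0.29  1.78 -0.06] F_n 0.1 [-0.1  0.1  0.3] gap 51.9 ff 0.0
```

View pics/w1.png

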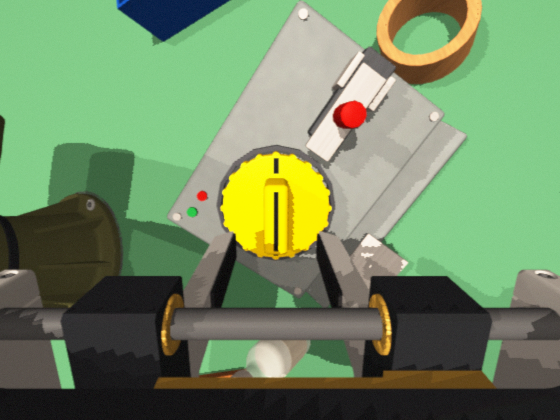

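The hub reads 10.6–10.9 mm lower with its rim near flush with the collar. The knob is at (350,115), clear of everything. Next I'll move over the knob with the jaws across the bolt.

>>> jog_arm:
  rows: [1.146,0.826,-0.067,-0.0255,0.0379,-0.0721,0.45,1.146,0.826,-0.067,-0.0255,0.0379,-0.0721,0.45,1.146,0.826,-0.067,-0.0255,0.0379,-0.0721,0.45,1.146,0.826,-0.067,-0.0255,0.0379,-0.0721,0.45,1.146,0.826,-0.067,-0.0255,0.0379,-0.0721,0.45,1.146,0.826,-0.067,-0.0255,0.0379,-0.0721,0.45,1.146,0.826,-0.067,-0.0255,0.0379,-0.0721,0.45,0,0,0,0,0,0,0.45,0,0,0,0,0,0,0.45]

```text
clock: 10.7
eef_pos: [600.3, -62.0, 193.1]
eef_rot: [-2.58, -0.0, 0.595]
wrist_force: [-0.2, -0.0, -0.2]
finger_gap: 51.9
finger_force: 0.0
```

Run:
```python
from h import *
from cell import manip
s=manip.read_state(); report(c0-15.5*X-50.7*Y+46*n,270,s)
```

```text
clock 10.7 d cm [-1.8   2.72 -5.25] rot [-0.0026 -0.0016 -0.0031] q [-0.31  0.69  1.08  0.35  1.81  0.67] F_n -0.3 [-0.2 -0.  -0.2] gap 51.9 ff 0.0
```

>>> jog_arm:
  rows: [-0.36,0.544,-1.05,0,0,0,0.45,-0.36,0.544,-1.05,0,0,0,0.45,-0.36,0.544,-1.05,0,0,0,0.45,-0.36,0.544,-1.05,0,0,0,0.45,-0.36,0.544,-1.05,0,0,0,0.45,0,0,0,0,0,0,0.45,0,0,0,0,0,0,1,0,0,0,0,0,0,1,0,0,0,0,0,0,1,0,0,0,0,0,0,1,0,0,0,0,0,0,1,0,0,0,0,0,0,1,0,0,0,0,0,0,1,0,0,0,0,0,0,1]
  newtons: 25

```text
clock: 11.87
eef_pos: [583.1, -35.7, 142.0]
eef_rot: [-2.582, -0.0, 0.591]
wrist_force: [2.3, -3.4, 0.9]
finger_gap: 19.6
finger_force: 25.0
```

Run:
```python
from h import *
from cell import manip
s=manip.read_state(); report(c0-15.5*X-50.7*Y+46*n,270,s)
```

```text
clock 11.8667 d cm [-0.08  0.09 -0.14] rot [-0.0009 -0.0003  0.0004] q [-0.28  0.68  1.22  0.35  1.68  0.66] F_n 2.9 [ 2.3 -3.4  0.9] gap 19.6 ff 25.001261830329895
```

>>> jog_arm:
  rows: [-0.332,-0.223,0,0,0,0,1,-0.332,-0.223,0,0,0,0,1,-0.332,-0.223,0,0,0,0,1,-0.332,-0.223,0,0,0,0,1,-0.332,-0.223,0,0,0,0,1,-0.332,-0.223,0,0,0,0,1,0,0,0,0,0,0,1,0,0,0,0,0,0,1]

```text
clock: 12.53
eef_pos: [563.1, -49.1, 142.0]
eef_rot: [-2.582, -0.0, 0.591]
wrist_force: [2.6, -4.3, 1.6]
finger_gap: 19.5
finger_force: 25.0
```

```bash
cat > k.py <<'E'
from h import *
from cell import manip
s=manip.read_state(); report(c0-15.5*X-26.7*Y+46*n,270,s); print("y moved",(s["eef_pos"]-np.array([583.1,-35.7,142.0]))@Y,"Fy",s["wrist_force"]@Y)
E
python3 k.py
```

```text
clock 12.5333 d cm [-0.07  0.09 -0.14] rot [-0.0008 -0.0002  0.0006] q [-0.31  0.65  1.28  0.34  1.66  0.63] F_n 4.0 [ 2.6 -4.3  1.6] gap 19.5 ff 25.00172585248947
y moved 24.04868347201346 Fy 0.23705990819885778
```

>>> jog_arm:
  rows: [-0.083,-0.056,0,0,0,0,1,-0.083,-0.056,0,0,0,0,1,0,0,0,0,0,0,1]

```text
clock: 12.78
eef_pos: [562.8, -49.2, 142.1]
eef_rot: [-2.583, -0.004, 0.591]
wrist_force: [14.8, 2.1, -2.8]
finger_gap: 19.4
finger_force: 25.0
```

```bash
python3 k.py
```

```text
clock 12.7833 d cm [-0.04  0.11 -0.15] rot [-0.0019  0.0034  0.0011] q [-0.31  0.64  1.29  0.34  1.66  0.62] F_n 1.0 [14.8  2.1 -2.8] gap 19.4 ff 25.000230967998505
y moved 24.413527934801436 Fy -13.403258192804634
```

Against the stop (24.4 mm, 13 N). I'll relax the push, open, retreat along the normal, then look.

>>> jog_arm:
  rows: [0.133,0.09,0,0,0,0,1,0,0,0,0,0,0,0.45,0,0,0,0,0,0,0.45,0,0,0,0,0,0,0.45,0,0,0,0,0,0,0.45,0,0,0,0,0,0,0.45,0.47,-0.7,1.36,0,0,0,0.45,0.47,-0.7,1.36,0,0,0,0.45,0.47,-0.7,1.36,0,0,0,0.45,0.47,-0.7,1.36,0,0,0,0.45,0.47,-0.7,1.36,0,0,0,0.45,0,0,0,0,0,0,0.45,0,0,0,0,0,0,0.45]

```text
clock: 13.87
eef_pos: [586.1, -84.0, 209.7]
eef_rot: [-2.582, -0.0, 0.591]
wrist_force: [0.4, 0.0, -0.8]
finger_gap: 52.0
finger_force: 0.0
```

Run:
```python
from h import *
from cell import manip
m={k:np.array(v) for k,v in manip.camera_model("wrist").items() if k in "KRt"}
p,d=manip.camera("wrist"); cv2.imwrite("pics/w2.png",p); t,_=manip.camera("top"); cv2.imwrite("pics/t2.png",t)
P=cloud(d,m); h=(P-c0)@n; hsv=cv2.cvtColor(p,cv2.COLOR_BGR2HSV)
k=(cv2.inRange(hsv,(20,120,60),(35,255,255))>0)&(d>0)&(np.hypot((P-c0)@X+15.9,(P-c0)@Y-48.1)<48)
for lo,hi in((15,40),(55,80)): print(lo,np.median(h[k&(h>lo)&(h<hi)]))
r=((hsv[...,0]<8)|(hsv[...,0]>172))&(hsv[...,1]>150)&(d>0)&(h>30)&(h<80)&(np.hypot((P-c0)@X+15.9,(P-c0)@Y+27)<30)
H=np.percentile(h[r],95);tp=P[r&(h>H-2)];print("knob",H,cv2.minEnclosingCircle(np.c_[(tp-c0)@X,(tp-c0)@Y].astype(np.float32)))
```

```text
15 22.291624565735194
55 61.69253371931151
knob 66.97311893332642 ((-15.623122215270996, -28.047809600830078), 9.318660736083984)
```

View pics/w2.png

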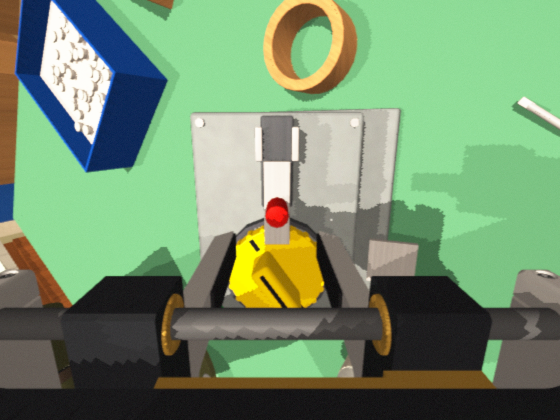

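The wrist view shows the bolt over the hub's rim at (277,240). The camera reads 22.6 mm of travel, within its calibration error but short of 24. I'll nudge the knob from behind with closed fingers to make sure it's on its stop.

Run:
```python
from h import *
from cell import manip
s=manip.read_state(); report(c0-15.5*X-51*Y+126*n,270,s);report(c0-15.5*X-51*Y+47*n,270,s)
```

```text
clock 13.9667 d cm [ 2.06  1.37 -0.03] rot [-0.002  -0.0026 -0.0001] q [-0.34  0.66  1.1   0.33  1.84  0.65] F_n -0.1 [ 0.3 -0.5 -0.5] gap 51.5 ff 0.0
clock 13.9667 d cm [-0.28  4.84 -6.73] rot [-0.002  -0.0026 -0.0001] q [-0.34  0.66  1.1   0.33  1.84  0.65] F_n -0.1 [ 0.3 -0.5 -0.5] gap 51.5 ff 0.0
```

>>> jog_arm:
  rows: [1.03,0.685,-0.015,0,0,0,1,1.03,0.685,-0.015,0,0,0,1,0,0,0,0,0,0,1,0,0,0,0,0,0,1,0,0,0,0,0,0,1,0,0,0,0,0,0,1,0,0,0,0,0,0,1,0,0,0,0,0,0,1,-0.39,0.578,-1.117,0,0,0,1,-0.39,0.578,-1.117,0,0,0,1,-0.39,0.578,-1.117,0,0,0,1,-0.39,0.578,-1.117,0,0,0,1,-0.39,0.578,-1.117,0,0,0,1,-0.39,0.578,-1.117,0,0,0,1,0,0,0,0,0,0,1,0,0,0,0,0,0,1]

```text
clock: 15.3
eef_pos: [583.2, -35.6, 142.7]
eef_rot: [-2.581, 0.001, 0.592]
wrist_force: [0.1, 0.5, 1.0]
finger_gap: 0.4
finger_force: 0.0
```

```bash
python3 k.py
```

```text
clock 15.3 d cm [-2.08 -1.25 -0.21] rot [-0.0015 -0.0016 -0.    ] q [-0.28  0.68  1.22  0.35  1.68  0.66] F_n 0.7 [0.1 0.5 1. ] gap 0.4 ff 0.0
y moved -0.09649606800039018 Fy -0.31961571075567596
```

>>> jog_arm:
  rows: [-0.249,-0.167,0,0,0,0,1,-0.166,-0.112,0,0,0,0,1,-0.083,-0.056,0,0,0,0,1,-0.083,-0.056,0,0,0,0,1,0,0,0,0,0,0,1]

```text
clock: 15.72
eef_pos: [579.7, -38.7, 143.5]
eef_rot: [-2.584, -0.006, 0.59]
wrist_force: [17.0, 10.0, -3.2]
finger_gap: 0.7
finger_force: 9.7
```

```bash
python3 k.py
```

```text
clock 15.7167 d cm [-1.73 -0.95 -0.29] rot [-0.0027  0.0061  0.0016] q [-0.29  0.67  1.24  0.35  1.67  0.65] F_n -2.1 [17.  10.  -3.2] gap 0.7 ff 9.679114446043968
y moved 4.490548583844865 Fy -19.67028941339167
```

A firm 20 N with no motion: the bolt is on its stop. I'll back away and retreat.

>>> jog_arm:
  rows: [0.6,0.4,0,0,0,0,1,0.6,0.4,0,0,0,0,1,0.59,-0.88,1.7,0,0,0,1,0.59,-0.88,1.7,0,0,0,1,0.59,-0.88,1.7,0,0,0,1,0.59,-0.88,1.7,0,0,0,1,0.59,-0.88,1.7,0,0,0,1,0,0,0,0,0,0,1,0,0,0,0,0,0,1]

```text
clock: 16.47
eef_pos: [619.2, -75.7, 227.5]
eef_rot: [-2.582, -0.0, 0.591]
wrist_force: [-1.1, 0.2, -1.3]
finger_gap: 0.1
finger_force: 0.0
```

Run:
```python
from h import *
from cell import manip
m={k:np.array(v) for k,v in manip.camera_model("wrist").items() if k in "KRt"}
p,d=manip.camera("wrist"); q,_=manip.camera("scene"); cv2.imwrite("pics/end.png",cv2.resize(np.hstack([p,q]),(800,300)))
P=cloud(d,m); h=(P-c0)@n; hsv=cv2.cvtColor(p,cv2.COLOR_BGR2HSV)
r=((hsv[...,0]<8)|(hsv[...,0]>172))&(hsv[...,1]>150)&(d>0)&(h>30)&(h<80)&(np.hypot((P-c0)@X+15.9,(P-c0)@Y+27)<30)
H=np.percentile(h[r],95);tp=P[r&(h>H-2)];print("knob",H,cv2.minEnclosingCircle(np.c_[(tp-c0)@X,(tp-c0)@Y].astype(np.float32)))
```

```text
knob 61.127863877727044 ((-15.718591690063477, -37.023841857910156), 1.8608779907226562)
```

View pics/end.png

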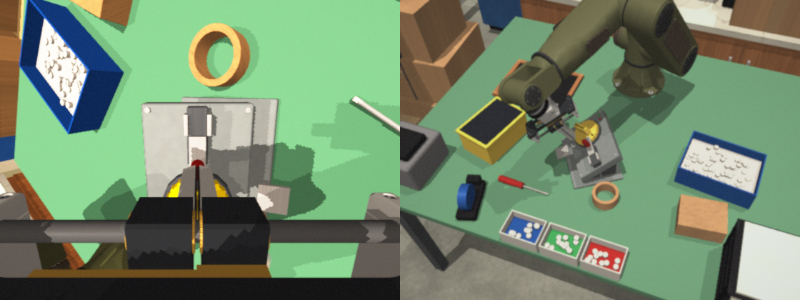

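The fingers hide most of the knob, but its back edge at y = -37 puts its centre at -27, about 24 mm shut. Nothing on the bench has moved, so I'm handing in.

```bash
python3 -c "
from cell import manip
print(manip.sign_off())"
```

```text
the job is handed in; nothing more can be done
None
```

The hub is home on its tongue (about 11 mm in, against a firm stop), the bolt is shut against its stop over the rim, the arm is clear, no bystander looked disturbed in the last view, and the job was handed in at about 17 s.

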